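Pack bisque discs in rows on a firing carrier and lock the gate

TASK

Finish loading the carrier so that the six bisque discs stand two to a lane: two already lie loose in the middle lane; slide the other four into line with the two outer lanes without lifting them off the board, then slide the gate by its grip until both discs in every lane are packed tight against the end stop. Press gently, bisque cracks if squeezed hard. Only when the gate is fully home, turn its grip a full quarter turn clockwise to lock it, let go, and leave the jug, bowl and pot lid alone.

Things in the scene. Friction and masses are not known exactly. Their poses are not given: they have to be found in the camera images.
- carrier: flat plywood firing carrier, 364 (x) x 236 (y) mm, fixed to the bench; origin at the centre of its underside; x along its lanes towards the end stop, y across, z up. Floor 12 mm above the bench. Side walls 6 mm wide centred at y = -112 and +112 mm; walls and lane ribs rise only 6 mm above the floor, so fingertips can pass over them. Behind the lanes its floor is open
- lane_mouth (a point): middle lane's mouth, on the floor, at carrier x = +58, y = 0. Three lanes 46 mm wide, centred at carrier y = -54, 0, +54 mm, run from here to the end stop, between four ribs 8 mm wide at y = -81, -27, +27, +81 with rounded noses. A disc more than about 7 mm off a lane's centre line may catch on a nose when pushed in. Two discs are already loose in the middle lane
- end_stop (a point): middle of the inner face of the wooden end stop, at floor level, carrier x = +165, y = 0; the stop's top is 30 mm above the bench. Axes as the carrier's. Two discs fill a lane when the gate is home; a third does not fit
- gate (a joint): travel in m of the gate along carrier +x (starts 0 to 0.015, limit 0.235). Aluminium bar 20 mm deep (x), 236 mm wide with its black end shoes, 20 to 40 mm above the bench; it slides over ribs and walls with about 2.5 N friction, stays where left, and pushes the discs' upper half. Packed tight, two discs in each lane, it reads 0.210; only the discs stop it there
- gate_face (a point): middle of the gate's front face (the one that pushes the discs), 30 mm above the bench; at carrier x = -125 mm + gate travel, y = 0; axes as the carrier's
- lock (a joint): angle in rad of the lock grip on top of the gate: 0 = open, grip lies across the carrier (along y); grows clockwise seen from above to 1.571 (end of turn) = locked, grip lies along the carrier's x. Starts at 0 to 0.15, stays where it is left, turns with about 0.1 N m
- lock_grip (a point): point on the turning axis of the lock grip, 64 mm above the bench, 10 mm behind the gate's front face. The grip is a black bar 50 mm long (its own y), 14 mm thick (its own x), from 47 to 75 mm above the bench; under it lies a boss of 11 mm radius and the gate's top at 40 mm
- disc1: one of six identical off-white unglazed (bisque) discs, 40 mm in diameter, 16 mm thick, about 35 g; origin at the centre of its underside; lies flat on the carrier floor, top 28 mm above the bench. Starts on the open floor behind the lanes, -y side, outside the lane's line; cracks if the gate presses it with over 40 N
- disc2: one of six identical off-white unglazed (bisque) discs, 40 mm in diameter, 16 mm thick, about 35 g; origin at the centre of its underside; lies flat on the carrier floor, top 28 mm above the bench. Starts on the open floor behind the lanes, +y side, outside the lane's line; cracks if the gate presses it with over 40 N
- disc3: one of six identical off-white unglazed (bisque) discs, 40 mm in diameter, 16 mm thick, about 35 g; origin at the centre of its underside; lies flat on the carrier floor, top 28 mm above the bench. Starts on the open floor behind the lanes, -y side, outside the lane's line; cracks if the gate presses it with over 40 N
- disc4: one of six identical off-white unglazed (bisque) discs, 40 mm in diameter, 16 mm thick, about 35 g; origin at the centre of its underside; lies flat on the carrier floor, top 28 mm above the bench. Starts on the open floor behind the lanes, +y side, outside the lane's line; cracks if the gate presses it with over 40 N
- disc5: one of six identical off-white unglazed (bisque) discs, 40 mm in diameter, 16 mm thick, about 35 g; origin at the centre of its underside; lies flat on the carrier floor, top 28 mm above the bench. Starts loose in the middle lane; cracks if the gate presses it with over 40 N
- disc6: one of six identical off-white unglazed (bisque) discs, 40 mm in diameter, 16 mm thick, about 35 g; origin at the centre of its underside; lies flat on the carrier floor, top 28 mm above the bench. Starts loose in the middle lane; cracks if the gate presses it with over 40 N
- jug: bystander: white mug-shaped jug, 84 mm across, 100 mm tall; origin at its underside's centre
- bowl: bystander: white bowl, 110 mm across, 50 mm tall; origin at its underside's centre
- pot_lid: bystander: off-white pot lid with knob, 64 mm across, 38 mm tall; origin at its underside's centre
There are look-alikes about, which are no part of the job. Leave any blue look-alike of the disc4 alone.

How it is judged:
On the way, in this order (a step that is already met when the one before it is completed fails the run):
1. all six discs lie flat in the lanes, two to a lane, and the gate has packed them tight, the lock still open (x of each of disc1, disc2, disc3, disc4, disc5, disc6 in the frame of carrier above 0.102 m and z of each of disc1, disc2, disc3, disc4, disc5, disc6 in the frame of carrier below 0.016 m and angle between each of disc1, disc2, disc3, disc4, disc5, disc6's own z axis and vertical below 0.1 rad and (y of disc1 in the frame of carrier between -0.0585 and -0.0495 m or y of disc1 in the frame of carrier between -0.0045 and 0.0045 m or y of disc1 in the frame of carrier between 0.0495 and 0.0585 m) and (y of disc2 in the frame of carrier between -0.0585 and -0.0495 m or y of disc2 in the frame of carrier between -0.0045 and 0.0045 m or y of disc2 in the frame of carrier between 0.0495 and 0.0585 m) and (y of disc3 in the frame of carrier between -0.0585 and -0.0495 m or y of disc3 in the frame of carrier between -0.0045 and 0.0045 m or y of disc3 in the frame of carrier between 0.0495 and 0.0585 m) and (y of disc4 in the frame of carrier between -0.0585 and -0.0495 m or y of disc4 in the frame of carrier between -0.0045 and 0.0045 m or y of disc4 in the frame of carrier between 0.0495 and 0.0585 m) and (y of disc5 in the frame of carrier between -0.0585 and -0.0495 m or y of disc5 in the frame of carrier between -0.0045 and 0.0045 m or y of disc5 in the frame of carrier between 0.0495 and 0.0585 m) and (y of disc6 in the frame of carrier between -0.0585 and -0.0495 m or y of disc6 in the frame of carrier between -0.0045 and 0.0045 m or y of disc6 in the frame of carrier between 0.0495 and 0.0585 m) and value of joint gate above 0.207 m and value of joint lock below 0.6 rad), for 0.1 s.
2. the lock is turned a quarter turn (value of joint gate above 0.207 m and value of joint lock above 1.35 rad), for 0.1 s.
At the end, for the whole second after the job is handed in: all six discs flat on the carrier floor, two in each lane, within 4.5 mm of a lane's centre line and beyond carrier x = 102 mm; gate at 0.207 m or more (0.210 is tight); lock beyond 1.35 rad; everything at rest and let go (all of step 2 and x of each of disc1, disc2, disc3, disc4, disc5, disc6 in the frame of carrier above 0.102 m and z of each of disc1, disc2, disc3, disc4, disc5, disc6 in the frame of carrier below 0.016 m and angle between each of disc1, disc2, disc3, disc4, disc5, disc6's own z axis and vertical below 0.1 rad and (y of disc1 in the frame of carrier between -0.0585 and -0.0495 m or y of disc1 in the frame of carrier between -0.0045 and 0.0045 m or y of disc1 in the frame of carrier between 0.0495 and 0.0585 m) and (y of disc2 in the frame of carrier between -0.0585 and -0.0495 m or y of disc2 in the frame of carrier between -0.0045 and 0.0045 m or y of disc2 in the frame of carrier between 0.0495 and 0.0585 m) and (y of disc3 in the frame of carrier between -0.0585 and -0.0495 m or y of disc3 in the frame of carrier between -0.0045 and 0.0045 m or y of disc3 in the frame of carrier between 0.0495 and 0.0585 m) and (y of disc4 in the frame of carrier between -0.0585 and -0.0495 m or y of disc4 in the frame of carrier between -0.0045 and 0.0045 m or y of disc4 in the frame of carrier between 0.0495 and 0.0585 m) and (y of disc5 in the frame of carrier between -0.0585 and -0.0495 m or y of disc5 in the frame of carrier between -0.0045 and 0.0045 m or y of disc5 in the frame of carrier between 0.0495 and 0.0585 m) and (y of disc6 in the frame of carrier between -0.0585 and -0.0495 m or y of disc6 in the frame of carrier between -0.0045 and 0.0045 m or y of disc6 in the frame of carrier between 0.0495 and 0.0585 m) and linear speed of each of disc1, disc2, disc3, disc4, disc5, disc6 below 0.02 m/s); the robot touches nothing.
It fails at once if a disc is lifted more than 12 mm off the carrier floor (z of any of disc1, disc2, disc3, disc4, disc5, disc6 in the frame of carrier above 0.024 m).
It fails at once if the gate squeezes a disc with more than 40 N (contact force between gate and disc1 above 40 N or contact force between gate and disc2 above 40 N or contact force between gate and disc3 above 40 N or contact force between gate and disc4 above 40 N or contact force between gate and disc5 above 40 N or contact force between gate and disc6 above 40 N).
It fails at once if the lock is turned before the gate is home (value of joint lock above 0.6 rad and value of joint gate below 0.204 m).
It fails at once if jug, bowl or pot lid moved by more than 30 mm (distance of any of jug, bowl, pot_lid from where it was at the start of the episode above 0.03 m).
It also fails if it takes over 64 s, if anything falls off the work surface, if the arm or the gripper's body presses on something with over 40 N, if the wrist force passes 120 N, or if a joint passes its speed limit or range.

ROBOT

A 6-joint arm with a two-finger parallel gripper is mounted at the origin on the work surface. World frame = base frame: x ahead of the robot, y to its left, z up, the work surface at z = 0. Lengths are in m, angles in rad, forces in N, time in s.
With the tool pointing down it reaches from about 0.4 to 0.825 m from the base axis. Payload 7 kg.
Tool frame: the origin (TCP) lies at the very end of the fingers, on their centre line; the grasp point (between the pads) lies 19 mm behind it (r.tcp_to_grasp is the distance from the TCP to the grasp point, in m); z points along the fingers, y is the line along which they close (so a half turn about z gives the same grasp; the last joint's range is limited). The gripper opens to 88 mm and grips with 3 to 60 N. Pads are 19 mm wide; open, the fingers measure 130 mm over their backs; the gripper's body (78 mm by 193 mm) begins 47 mm behind the grasp point.
Start: joints at [-1.058, 0.359, 0.012, 0, -1.224, -0.288], TCP at [0.15, -0.658, 0.227] pointing down, gripper open.
Joint ranges: [-3.07, 3.07], [-1.43, 2.12], [-1.02, 1.25], [-3.03, 1.67], [-3.05, -0], [-3.03, 3.03]. Speed limits (rad/s): [2.39, 2.39, 3.01, 3.14, 3.14, 3.14].

INTERFACE

Orientations are given as a rotation vector (axis times angle).
In Python, from bench import r, eyes gives the robot as it stands. The module is installed in compiled form; this text tells all that it offers. Calls block until the motion is done:
- r.goto(position, orientation): joint-space move of the TCP to a pose.
- r.move_straight(position, attitude=None, v=0.15, until_force=None): straight line of the TCP; attitude=None keeps the orientation; v is the mean speed in m/s. With until_force (N) it stops when the force on the tool has changed by that much, and returns True; else False.
- r.move_j(angles): joint-space move.
- r.move_gripper(opening): opening from 0.0 (shut) to 1.0 (fully open); the grip force is fixed at half the most; returns when the fingers have stopped.
- r.pause(seconds).
- r.ik(position, orientation): joint angles nearest the present ones, or None.
- eyes.snapshot(name): name is "scene" or "top" or "wrist"; returns the picture (400x640x3 uint8, red, green, blue); there is no depth.
- eyes.camera_model(name): a dict with "vfov" (degrees; the focal length in pixels is half the picture's height over the tangent of half this angle, whatever the lens; pixels are square), "cx", "cy" (the principal point, pixels), "R" (3x3) and "t" (3): a world point X has camera coordinates R X + t. Camera axes: x right, y down, z forward; pixel columns grow to the right and rows downward; lengths in m; the calibration is good to about 2 mm. A picture is of the moment at which its call begins: read the wrist's pose just before it. camera_model takes no time and is no camera call; for the wrist camera it gives the pose at the moment of the call.
A pose or a line that the arm cannot do raises r.IKError and nothing moves.
- r.close_job(): hands the job in; it is judged then, once.
Trained networks look in the newest picture that a camera, given by its name, has taken for a name from the list of things; names that differ only in an ending like _2 or _b are one class to them, and where a whole thing is asked for, a point or a joint stands for the part that bears it (a point fixed in the world has none). Each returns a list of dicts, best first, with "conf" (0 to 1); they miss things now and then, are a little off and sometimes report something else, mostly with a low value. They report only what shows in the picture. A call takes as long as a camera call. They do not tell look-alikes from the thing itself.
- eyes.silhouettes(camera, thing): "mask" (400x640 bool, what is visible of it) and "at" ([column, row] in pixels, amid what is visible of it).
- eyes.mark_of(camera, thing): "at" ([column, row] in pixels: a listed point, or the origin of a listed thing).
Readings, each from a call of its own:
- r.read_time(): time.
- r.read_joint_positions(): joint angles.
- r.read_qd(): joint speeds.
- r.read_tau(): joint torques, N m.
- r.read_tcp_pos(): TCP position.
- r.read_eef_rot(): TCP orientation.
- r.read_wrist_force(): force on the tool from outside, world axes, zero at the start.
- r.read_wrist_torque(): the same for the moment, N m.
- r.read_finger_gap(): opening from 0.0 (shut) to 1.0 (fully open).
- r.read_grip_force(): force on a finger pad.
Only numpy, scipy, OpenCV 4.12 (cv2) and the standard library are available. Lean on these libraries where they do the work, as an engineer would, in place of code of your own. Each camera call takes 0.05 s, during which the arm holds its last target. There are 200 camera calls.

## Working session

There is one attempt and no reset: what is moved stays moved. The work goes in short steps, each a Python script; the robot and the scene stay as the last script left them, time stands still between calls to the robot, and variables do not carry over. Pictures are saved under pics/ and viewed, at most 10 in all, crops included, and the job is handed in when it is done.

```bash
mkdir -p pics; cat > h.py <<'E'
import numpy as np, cv2
from bench import r, eyes
def cam(n):
    m=eyes.camera_model(n); f=200/np.tan(np.radians(m["vfov"])/2)
    return f,m["cx"],m["cy"],np.array(m["R"]),np.array(m["t"])
def px2w(n,p,z):
    f,cx,cy,R,t=cam(n); d=R.T@np.array([(p[0]-cx)/f,(p[1]-cy)/f,1]); c=-R.T@t
    return c+d*(z-c[2])/d[2]
def w2px(n,X):
    f,cx,cy,R,t=cam(n); q=R@np.array(X)+t; return np.array([cx+f*q[0]/q[2],cy+f*q[1]/q[2]])
def save(n,name):
    im=eyes.snapshot(n); cv2.imwrite(f"pics/{name}.png",im[:,:,::-1]); return im
E
python3 - <<'E'
from h import *
a=save("top","top1");b=save("scene","sc1")
cv2.imwrite("pics/both.png",cv2.resize(np.vstack([a,b]),(480*1,600))[:,:,::-1])
print(r.read_time(), r.read_tcp_pos(), r.read_eef_rot())
for th,z in [("lane_mouth",.012),("end_stop",.012),("gate_face",.03),("lock_grip",.064),("carrier",0),("disc1",.012),("jug",0),("bowl",0),("pot_lid",0)]:
    for d in eyes.mark_of("top",th): print(th,round(d["conf"],2),np.round(d["at"],1),np.round(px2w("top",d["at"],z),4))
f=cam("top"); print(f, -f[3].T@f[4])
E
```

```text
0.1 [ 0.15032227 -0.65759461  0.22572015] [ 3.52120659e-01 -3.12147223e+00 -2.32386256e-03]
lane_mouth 0.67 [303.3 193.7] [0.5193 0.036  0.012 ]
end_stop 0.84 [262.6 199.2] [0.5084 0.1365 0.012 ]
gate_face 0.82 [368.2 184.2] [ 0.5367 -0.1232  0.03  ]
lock_grip 0.55 [379.  179.2] [ 0.5442 -0.146   0.064 ]
carrier 0.7 [326.8 188.3] [ 0.5324 -0.0225  0.    ]
disc1 0.79 [360.2 220.2] [ 0.4502 -0.1022  0.012 ]
disc1 0.78 [312.3 158.7] [0.6059 0.0116 0.012 ]
disc1 0.78 [320.8 217.8] [ 0.4587 -0.0056  0.012 ]
disc1 0.73 [351.3 152.4] [ 0.6193 -0.0857  0.012 ]
disc1 0.68 [293.7 194.4] [0.5182 0.0597 0.012 ]
disc1 0.59 [271.9 193. ] [0.5231 0.1133 0.012 ]
disc1 0.58 [336.9 264.5] [ 0.3438 -0.0418  0.012 ]
jug 0.84 [185.7 228.6] [0.4415 0.3289 0.    ]
jug 0.35 [182.5 160. ] [0.613  0.3363 0.    ]
bowl 0.83 [480.7 192.9] [ 0.5107 -0.4065  0.    ]
bowl 0.35 [354.5 154.2] [ 0.6166 -0.0944  0.    ]
pot_lid 0.55 [322.4 218.2] [ 0.4582 -0.0095  0.    ]
(np.float64(502.4416624436454), 325.5255788650064, 196.06696666664848, array([[-0.02723897, -0.99959769,  0.00790569],
       [-0.99585095,  0.02644823, -0.08707106],
       [ 0.08682694, -0.01024462, -0.99617073]]), array([-0.00479361,  0.51141326,  1.20668038])) [ 0.40438844 -0.00595569  1.24662688]
```

View pics/top1.png

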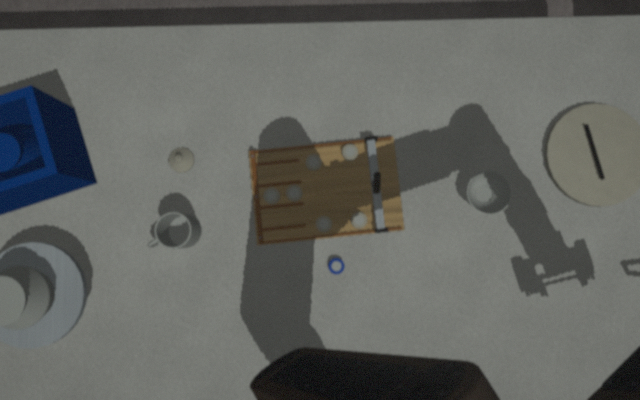

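The top view shows the carrier with its lanes pointing left. The end stop is at (263,199) and the gate at (372,184), with its grip at (377,181).

The discs:
- Four loose discs are at (350,152), (312,159), (360,220) and (321,218).
- Two are already in the middle lane, at (272,193) and (294,194).
- The blue-rimmed look-alike is at (336,265), off the carrier, so I'll leave it alone.

Next is a closer look from the wrist camera.

```bash
cat >> h.py <<'E'
from scipy.spatial.transform import Rotation as Ro
def att(phi):  # tool down, closing line (tool y) at world angle phi
    y=np.array([np.cos(phi),np.sin(phi),0]); z=np.array([0,0,-1.]); x=np.cross(y,z)
    return Ro.from_matrix(np.c_[x,y,z]).as_rotvec()
E
python3 - <<'E'
from h import *
yaw=np.radians(96.2)
m=eyes.camera_model("wrist"); R=np.array(m["R"]);c=-R.T@np.array(m["t"])
Rt=Ro.from_rotvec(r.read_eef_rot()).as_matrix()
print("cam in tool",Rt.T@(c-np.array(r.read_tcp_pos())), "axis in tool",Rt.T@R[2], m["vfov"])
for k in (0,1,2,3):
    q=r.ik([.53,-.03,.35],att(yaw+k*np.pi/2)); print(k,None if q is None else np.round(q,2))
off=Rt.T@(c-np.array(r.read_tcp_pos()))
phi=yaw+np.pi/2 if r.ik([.53,-.03,.35],att(yaw+np.pi/2)) is not None else yaw-np.pi/2
Rn=Ro.from_rotvec(att(phi)).as_matrix()
ax=Rn@(Rt.T@R[2]); cc=Rn@off
p=np.array([.53,-.02,0]); h=.33
pos=np.array([0,0,h]); cz=h+cc[2]; pos[:2]=p[:2]-cc[:2]-ax[:2]/(-ax[2])*cz
print(pos); 
r.goto(pos.tolist(),att(phi)); save("wrist","w1")
print(r.read_time())
for th,z in [("lane_mouth",.012),("end_stop",.012),("gate_face",.03),("lock_grip",.064),("carrier",0),("disc1",.012),("pot_lid",0)]:
    for d in eyes.mark_of("wrist",th): print(th,round(d["conf"],2),np.round(d["at"],1),np.round(px2w("wrist",d["at"],z),4))
E
```

```text
cam in tool [ 0.0685582  -0.00087025 -0.15785806] axis in tool [-2.55887073e-01  9.33971159e-04  9.66706229e-01] 69.72568646811676
0 [ 0.31  0.06 -0.09  0.   -1.42 -1.78]
1 [ 0.31  0.06 -0.09  0.   -1.42 -0.2 ]
2 [ 0.31  0.06 -0.09  0.   -1.42  1.37]
3 [ 0.31  0.06 -0.09  0.   -1.42  2.94]
[ 0.53614579 -0.08026655  0.33      ]
3.0917
lane_mouth 0.85 [318.2 229.4] [0.523  0.0338 0.012 ]
end_stop 0.67 [312.7 287.4] [0.5209 0.1499 0.012 ]
gate_face 0.92 [321.9 136.2] [ 0.5346 -0.1279  0.03  ]
gate_face 0.3 [269.4 156.6] [ 0.6141 -0.0874  0.03  ]
lock_grip 0.86 [322.1 127.3] [ 0.5364 -0.1418  0.064 ]
carrier 0.59 [319.3 201.3] [ 0.5263 -0.014   0.    ]
disc1 0.86 [423.9 193.5] [ 0.3506 -0.0501  0.012 ]
disc1 0.84 [275.4 214. ] [0.6002 0.0138 0.012 ]
disc1 0.75 [271.1 161.4] [ 0.6137 -0.077   0.012 ]
disc1 0.72 [316.9 269.3] [0.517  0.1121 0.012 ]
disc1 0.71 [366.4 161.1] [ 0.4565 -0.0944  0.012 ]
disc1 0.63 [368.9 208.6] [ 0.4399 -0.0134  0.012 ]
disc1 0.57 [316.8 241.8] [0.523 0.058 0.012]
```

View pics/w1.png

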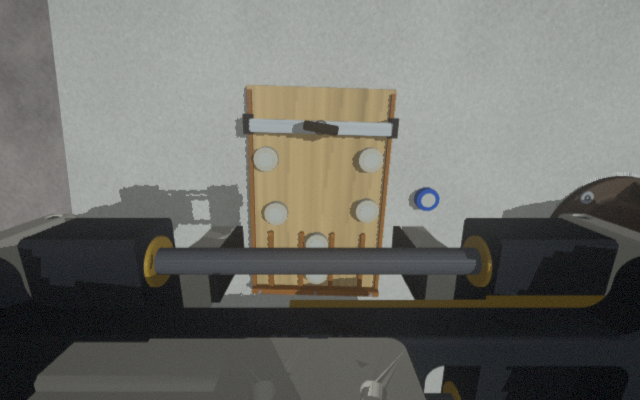

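The wrist view shows the discs at (265,159), (371,160), (276,212) and (367,211), and the grip at (321,128). The blue look-alike is at (427,199), off the carrier. The gripper hides the lane end, so I'll shift the view and fit the carrier outline and the disc blobs geometrically.

```bash
python3 - <<'E'
from h import *
p=np.array(r.read_tcp_pos()); p[1]+=.085
r.move_straight(p.tolist(),v=.25)
im=save("wrist","w2"); f=cam("wrist"); 
import pickle; pickle.dump((im,f),open("w2.pkl","wb"))
hsv=cv2.cvtColor(im,cv2.COLOR_RGB2HSV)
wood=((hsv[:,:,1]>55)&(hsv[:,:,0]<30)&(hsv[:,:,2]>60)).astype(np.uint8)*255
wood=cv2.morphologyEx(wood,cv2.MORPH_CLOSE,np.ones((5,5)))
cv2.imwrite("pics/w2m.png",np.hstack([cv2.resize(im[:260,200:460,::-1],None,fx=1.5,fy=1.5),cv2.resize(cv2.cvtColor(wood,cv2.COLOR_GRAY2BGR)[:260,200:460],None,fx=1.5,fy=1.5)]))
for d in eyes.silhouettes("wrist","disc1"):
    m=d["mask"].astype(np.uint8); M=cv2.moments(m); at=[M["m10"]/M["m00"],M["m01"]/M["m00"]]
    print("disc",round(d["conf"],2),m.sum(),np.round(at,1),np.round(px2w("wrist",at,.025),4))
for d in eyes.silhouettes("wrist","lock_grip")[:2]:
    m=d["mask"].astype(np.uint8); print("grip/gate",d["conf"],np.round(d["at"],1),cv2.minAreaRect(np.argwhere(m)[:,::-1].astype(np.float32)))
for th,z in [("lane_mouth",.012),("end_stop",.012),("gate_face",.03),("lock_grip",.064)]:
    for d in eyes.mark_of("wrist",th): print(th,round(d["conf"],2),np.round(d["at"],1),np.round(px2w("wrist",d["at"],z),4))
print(r.read_time())
E
```

```text
disc 0.98 450 [321.6 196.7] [0.5242 0.0557 0.025 ]
disc 0.98 465 [321.1 227.4] [0.5191 0.1099 0.025 ]
disc 0.95 559 [378.7 104.3] [ 0.4533 -0.0997  0.025 ]
disc 0.87 604 [269.4 103.1] [ 0.6203 -0.0834  0.025 ]
disc 0.84 521 [436.8 149.2] [ 0.35  -0.042  0.025]
disc 0.79 459 [374.5 159.8] [ 0.4462 -0.0147  0.025 ]
disc 0.76 498 [279.6 162.3] [0.5981 0.0057 0.025 ]
grip/gate 0.86 [326.6  67.2] ((326.9717102050781, 63.53577423095703), (36.711769104003906, 15.418941497802734), 11.768289566040039)
grip/gate 0.3 [278.4 164.5] ((279.5000305175781, 162.50001525878906), (24.041629791259766, 24.041629791259766), 45.0)
lane_mouth 0.78 [321.4 181.4] [0.527  0.0321 0.012 ]
end_stop 0.98 [316.6 241.2] [0.5236 0.1412 0.012 ]
gate_face 0.92 [325.8  76.4] [ 0.5385 -0.1302  0.03  ]
lock_grip 0.97 [329.1  63.8] [ 0.5362 -0.1416  0.064 ]
4.2833
```

View pics/w2m.png

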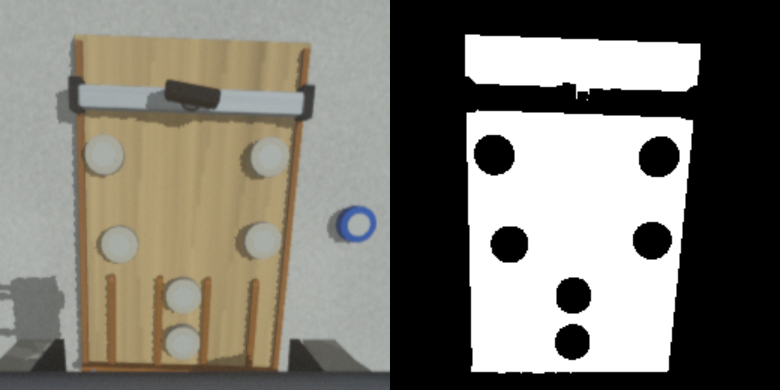

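```bash
cat > fit.py <<'E'
from h import *; import pickle
im,f=pickle.load(open("w2.pkl","rb")); F,cx,cy,R,t=f; c=-R.T@t
def bp(p,z):
    d=R.T@np.array([(p[0]-cx)/F,(p[1]-cy)/F,1]); return (c+d*(z-c[2])/d[2])[:2]
hsv=cv2.cvtColor(im,cv2.COLOR_RGB2HSV)
w=((hsv[:,:,1]>55)&(hsv[:,:,0]<30)&(hsv[:,:,2]>60)).astype(np.uint8)
w=cv2.morphologyEx(w,cv2.MORPH_CLOSE,np.ones((5,5))); w[248:]=0; w[:,:200]=0; w[:,460:]=0
L=[];Rr=[]
for v in list(range(32,48))+list(range(82,240)):
    u=np.flatnonzero(w[v]); L.append(bp((u[0]-.5,v),.012)); Rr.append(bp((u[-1]+.5,v),.012))
def line(P):
    vx,vy,x,y=cv2.fitLine(np.array(P,np.float32),cv2.DIST_HUBER,0,.001,.001).ravel(); s=np.sign(vy); return np.array([vx,vy])*s,np.array([x,y])
dl,pl=line(L);dr,pr=line(Rr)
B=line([bp((u,np.flatnonzero(w[:,u])[0]-.5),.012) for u in range(256,400)])
ex=dl+dr; ex/=np.linalg.norm(ex); ey=np.array([-ex[1],ex[0]])
mid=(pl+pr)/2; print("yaws",[np.degrees(np.arctan2(d[1],d[0])) for d in(dl,dr,B[0],ex)],"B dir",B[0],"width",(pl-pr)@ey)
ym=((np.mean(L,0)+np.mean(Rr,0))/2)@ey; xb=B[1]@ex
o=ex*(xb+.182)+ey*ym; print("origin",o)
n,lab,st,ce=cv2.connectedComponentsWithStats(1-w[82:246,240:400])
for s,q in zip(st,ce):
    if 250<s[4]<900:
        b=bp((q[0]+240,q[1]+82),.026); print("disc carr",np.round([(b-o)@ex,(b-o)@ey],4),s[4])
for nme,p,z in [("mouth",(321.4,181.4),.012),("stop",(316.6,241.2),.012),("gate",(325.8,76.4),.03),("grip",(329.1,63.8),.064)]:
    b=bp(p,z); print(nme,np.round([(b-o)@ex,(b-o)@ey],4))
E
python3 fit.py
```

```text
yaws [np.float32(94.23538), np.float32(94.293015), np.float32(4.2227626), np.float32(94.2642)] B dir [0.9972853  0.07363441] width -0.23448873
origin [ 0.52953682 -0.02043173]
disc carr [-0.0696 -0.0863] 579
disc carr [-0.0732  0.0819] 586
disc carr [0.0122 0.0822] 513
disc carr [ 0.0216 -0.0707] 490
disc carr [0.0761 0.0001] 457
disc carr [0.1308 0.001 ] 441
mouth [ 0.0533 -0.0013]
stop [ 0.1625 -0.0059]
gate [-0.1094 -0.0011]
grip [-0.1207  0.0021]
```

```bash
cat >> h.py <<'E'
YAW=np.radians(94.26); O=np.array([.52954,-.02043]); EX=np.array([np.cos(YAW),np.sin(YAW)]); EY=np.array([-EX[1],EX[0]])
def C(x,y,z): return [*(O+EX*x+EY*y),z]
def toC(p): d=np.array(p)[:2]-O; return np.round([d@EX,d@EY,p[2]],4)
E
python3 - <<'E'
from h import *
A=att(YAW+np.pi/2); Z=.021
r.move_gripper(.75)
for x,y,xe in [(.0216,-.0707,.044),(-.0696,-.0863,.041),(.0122,.0822,.044),(-.0732,.0819,.041)]:
    s=np.sign(y)
    r.goto(C(x,y,.06),A)
    hit=r.move_straight(C(x,y,Z),A,v=.1,until_force=8)
    if hit: print("hit",toC(r.read_tcp_pos())); break
    r.move_gripper(.3); print("gap mm",88*r.read_finger_gap(),r.read_grip_force())
    r.move_straight(C(x,.054*s,Z),A,v=.08)
    r.move_straight(C(xe,.054*s,Z),A,v=.08)
    r.move_gripper(.6); r.move_straight(C(xe,.054*s,.06),A,v=.15); r.move_gripper(.75)
    print(toC(r.read_tcp_pos()),r.read_time())
p=[*(np.array([.53614579,-.08026655+.085])),.33]
r.goto(p,A); im=save("wrist","w3"); import pickle; pickle.dump((im,cam("wrist")),open("w2.pkl","wb"))
cv2.imwrite("pics/w3c.png",cv2.resize(im[:260,200:460,::-1],None,fx=2,fy=2)); print(r.read_time())
E
python3 fit.py
```

```text
gap mm 38.80253022385247 30.000689327716827
[ 0.044  -0.0539  0.0598] 9.3167
gap mm 39.057709988149064 30.000518560409546
[ 0.041  -0.0539  0.0597] 14.4917
gap mm 38.88908982453191 30.000775158405304
[0.044  0.0541 0.0598] 18.7083
gap mm 39.05955294983289 30.000733137130737
[0.0409 0.0541 0.0598] 23.875
25.0
yaws [np.float32(94.31828), np.float32(94.34487), np.float32(4.2445493), np.float32(94.33158)] B dir [0.99725723 0.07401362] width -0.23417649
origin [ 0.52954209 -0.01943322]
disc carr [0.0752 0.0003] 460
disc carr [0.1299 0.0016] 446
mouth [ 0.0523 -0.0006]
stop [ 0.1608 -0.009 ]
gate [-0.1096  0.0054]
grip [-0.1207  0.0088]
```

View pics/w3c.png

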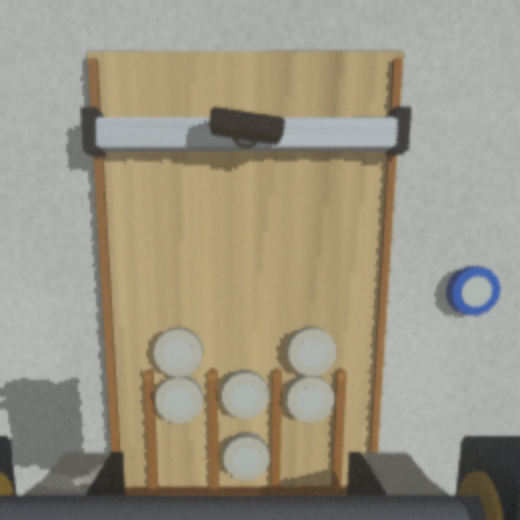

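All four discs are centred in the outer lanes: rear discs at crop (178,352) and (311,352), front ones at (179,400) and (309,400). Now the gate.

```bash
python3 - <<'E'
from h import *
lk=.13; A=att(YAW+np.pi-lk); A0=att(YAW+np.pi); Z=.052; x=-.1203
r.goto(C(x,0,.13),A)
if r.move_straight(C(x,0,Z),A,v=.1,until_force=8): print("HIT",toC(r.read_tcp_pos())); raise SystemExit
r.move_gripper(.05); print("gap",88*r.read_finger_gap(),toC(r.read_tcp_pos()),r.read_wrist_force(),r.read_wrist_torque())
h=r.move_straight(C(x+.180,0,Z),A,v=.05,until_force=15); print(h,toC(r.read_tcp_pos()),r.read_wrist_force(),r.read_time())
if not h:
    h=r.move_straight(C(x+.205,0,Z),A,v=.012,until_force=8); print(h,toC(r.read_tcp_pos()),r.read_wrist_force(),r.read_time())
im=save("top","t2"); cv2.imwrite("pics/t2c.png",cv2.resize(im[110:280,220:430,::-1],None,fx=3,fy=3))
E
```

```text
gap 14.023157751927101 [-1.204e-01  1.000e-04  5.200e-02] [-0.53734815 -0.47465823  1.35142831] [-0.39362455  0.32839673 -0.04292147]
False [0.0601 0.0004 0.0519] [-4.00670393 -3.09877641  4.14169272] 32.075
True [0.075  0.0006 0.0519] [ 0.48716163 -3.13337851  3.74640536] 33.3667
```

View pics/t2c.png

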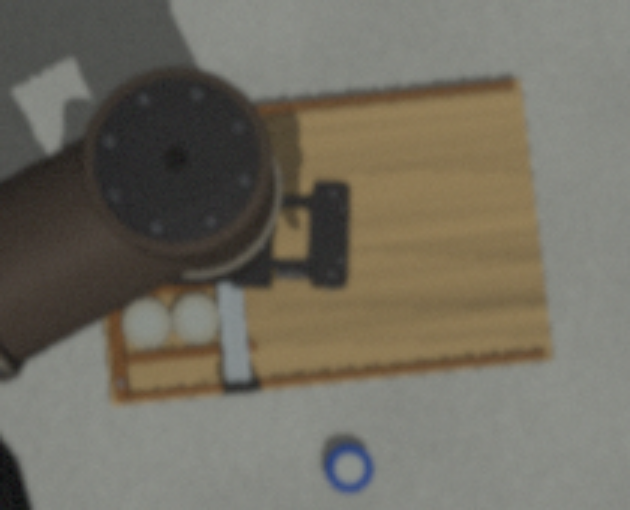

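The gate is at about 0.210 travel. I'll press once more, gently, to confirm it is tight before locking.

```bash
python3 - <<'E'
from h import *
A=att(YAW+np.pi-.13); Z=.052
h=r.move_straight(C(.083,0,Z),A,v=.012,until_force=14); p=r.read_tcp_pos(); print(h,toC(p),r.read_wrist_force(),r.read_time())
r.pause(.3); print(toC(r.read_tcp_pos()),r.read_wrist_force())
E
```

```text
True [0.075  0.0005 0.052 ] [ 1.61480121 -3.45918386  3.23028336] 33.8083
[0.075  0.0006 0.052 ] [ 2.33830611 -2.33344482  2.70390129]
```

```bash
python3 - <<'E'
from h import *
p=np.array(r.read_tcp_pos())
for a in np.linspace(.13,np.pi/2+.02,8)[1:]:
    r.move_straight(p.tolist(),att(YAW+np.pi-a),v=.03)
    print(round(a,2),toC(r.read_tcp_pos()),np.round(r.read_wrist_force(),1),np.round(r.read_wrist_torque(),2)[2],r.read_time())
r.move_gripper(.6); q=np.array(r.read_tcp_pos()); q[2]=.15; r.move_straight(q.tolist(),v=.15)
A=att(YAW+np.pi/2)
r.goto([.53614579,.0047,.33],A); im=save("wrist","w4")
cv2.imwrite("pics/w4c.png",cv2.resize(im[:260,200:460,::-1],None,fx=2,fy=2)); print(r.read_time())
E
```

```text
0.34 [0.075  0.0005 0.052 ] [ 0.8 -2.3  2.7] -0.08 34.4667
0.55 [0.075  0.0006 0.052 ] [ 2.  -2.1  2.7] -0.06 34.825
0.76 [0.075  0.0006 0.052 ] [ 0.4 -2.1  3.1] -0.12 35.1833
0.96 [0.075  0.0006 0.052 ] [ 1.4 -1.8  2.1] -0.09 35.5417
1.17 [0.075  0.0006 0.052 ] [ 0.9 -2.4  2.8] -0.06 35.9
1.38 [0.075  0.0006 0.052 ] [ 1.7 -1.8  1.6] -0.05 36.2583
1.59 [0.075  0.0006 0.052 ] [ 1.1 -2.2  2.2] 0.4 36.6167
39.0833
```

View pics/w4c.png

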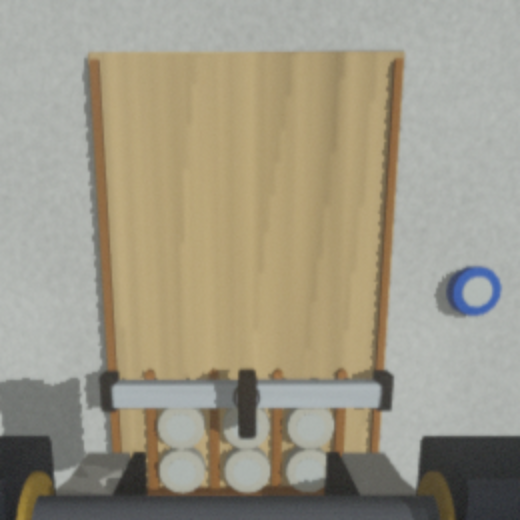

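Six discs are packed two to a lane, at crop (182,427), (182,470), (246,427), (246,470), (310,427) and (308,470). The grip lies along the carrier at (247,403), so the lock is turned. Handing in.

```bash
python3 -c "
from h import *
print(r.close_job())"
```

```text
the job is handed in; nothing more can be done
None
```

I handed the job in at about 39 s of the 64 s allowed: all six discs are packed two to a lane, the gate is home at about 0.210 m, and the lock is turned to its end stop and let go; the jug, bowl, pot lid and blue look-alike were left alone, and no verdict came back.

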